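# Zero the kitchen scale with its thumbwheel, then weigh the garlic

### The job

With the pan still empty, zero the kitchen scale: roll the small orange zero wheel on its deck, pressing only lightly with a fingertip, until the red zero mark of the dial lies under the black pointer, and take the finger off the scale. Then set the garlic bulb gently on the steel weighing pan and let go of it, leaving the zero setting as it is and the other things on the table where they are.

Things in the scene. Friction and masses are not known exactly. Their poses are not given: they have to be found in the camera images.
- scale: grey-green kitchen scale, 220 x 210 mm (x, y), its base fixed to the table. Origin: centre of the underside; x points from its sloping front with the round white dial to its back, y to its left. Its levelling feet are set anew each time, so the flat deck lies 62 to 72 mm above the table, not measured: find it by touch. The feet are soft: pressed from above, all sinks 1 mm per 10 N, at most 4 mm
- wheel_slot (a point): middle of the zero wheel's slot on the deck at the scale's right, at the deck's lowest height (62 mm above the table), same axes as the scale. Orange wheel: 36 mm diameter, 9 mm wide, level axle along y straight below, its crown 7 mm above the deck. A cheek 6 mm wide, 46 mm long, 3 mm high runs at each side, 3 mm from the wheel, so that it cannot be pinched
- zero_wheel (a joint): wheel angle, rad. 0: scale zeroed (red zero mark of the dial centred under the black pointer, pan empty). Starts at 1.3 to 2.4; rolling the crown toward the dial (scale's -x) lowers it, 1 rad per 18 mm of rim travel, and turns the dial card back 0.5 rad. It stays where left. Rolling takes about 3 N along the rim; under a press of about 6 N the finger slips; over 13 N on the wheel damages it
- pan_centre (a point): centre of the inner floor of the round steel weighing pan when the deck is lowest (81 mm above the table; truly 0 to 10 mm higher). Floor 98 mm across, rim 128 mm across and 7 mm above the floor. The pan is sprung and sinks 1 mm per 0.15 N, at most 13 mm, turning the pointer clockwise
- garlic: white-pink garlic bulb, 50 mm across, 48 mm high, standing on the table; origin: centre of its underside, z up. Grip it across at about 20 mm height
- lemon: yellow lemon, 80 x 55 x 57 mm, bystander; origin: centre of its underside
- tomato: red tomato, 67 mm across, 64 mm high, bystander; origin: centre of its underside
- spice_jar: dark glass spice jar, 44 mm across, 96 mm high, bystander to the right of the scale; origin: centre of its underside
There are look-alikes about, which are no part of the job. Of the things that look like the garlic, the middle-sized one is meant.

How it is judged:
By the outcome, as a careful person would: the job done as asked, in the order asked, and still so for the second after the job is handed in, with the robot touching nothing.
It also fails if it takes over 61 s, if anything falls off the work surface, if the arm or the gripper's body presses on something with over 40 N, if the wrist force passes 120 N, or if a joint passes its speed limit or range.

### The arm

A 6-joint arm with a two-finger parallel gripper is mounted at the origin on a cart in front of the work surface, level with it; the furniture and walls round the work are solid. World frame = base frame: x ahead of the robot, y to its left, z up, the work surface at z = 0. Lengths are in m, angles in rad, forces in N, time in s.
With the tool pointing down it reaches from about 0.3 to 0.875 m from the base axis. Payload 6.4 kg.
Tool frame: the origin (TCP) lies between the finger pads; the fingertips stand 25 mm ahead of it and the grasp point (between the pads) lies 6 mm ahead of it; z points along the fingers, y is the line along which they close (so a half turn about z gives the same grasp; the last joint's range is limited). The gripper opens to 88 mm and grips with 3 to 60 N. Pads are 18 mm wide; open, the fingers measure 123 mm over their backs; the gripper's body (75 mm by 187 mm) begins 45 mm behind the grasp point.
Start: joints at [1.054, 0.181, 1.607, -0, 1.354, -0.206], TCP at [0.176, 0.547, 0.264] pointing down, gripper open.
Joint ranges: [-2.99, 2.99], [-0.89, 2.07], [0.3, 2.58], [-1.14, 4.28], [0, 2.63], [-3.12, 3.12]. Speed limits (rad/s): [2.57, 2.57, 3.01, 3.14, 3.14, 3.14].

### API

Orientations are given as a rotation vector (axis times angle).
In Python, from plant import manip gives the robot as it stands.
- The arm moves only by the shell command python3 -m jog 'ROWS'. ROWS is JSON, a list of rows, each a list of 7 numbers: the shift along the world's x, y, z in units of 2 cm (1.0 is 2 cm), then the turn, a rotation vector about the world's x, y, z in units of 0.15 rad (1.0 is 0.15 rad), then the gripper command: -1 is fully open, 1 is shut, values between are in proportion. In form: [[x, y, z, ax, ay, az, grip], ...]. A call has 1 to 12 rows; each row shifts and turns the commanded pose from where the row before left it; what a row does not reach is not made up. A row lasts 1/8 s, in which the tool goes at most 62.5 mm and 10.7 degrees, less where a joint would pass 70% of its speed; a pose out of reach is approached as far as the arm can. A call with a number of a shift or a turn outside -1 to 1 is refused whole. A call with a gripper value outside its range is refused whole. The fingers move at their own pace and stop on an object; the grip force is fixed at half the most. Time passes only in rows, so rows that do not move let the fingers close. It gives the time, the measured TCP pose, the force, the opening and the grip force at its end, in the units of the state.
- manip.get_state(): the state, without advancing time (a new reading comes with each control period).
- manip.camera(name): name is "scene" or "top" or "wrist"; returns a dict with "pixels" (400x640x3 uint8, red, green, blue), "fx", "fy", "cx", "cy" (pixels), "origin" and "orientation" of the camera in the world. Camera axes: x right, y down, z forward; pixel columns grow to the right and rows downward; lengths in m; the calibration is good to about 2 mm. A picture is of the moment at which its call begins. There is no depth.
- manip.close_job(): hands the job in; it is judged then, once.
Trained networks look in the newest picture that a camera, given by its name, has taken for a name from the list of things; names that differ only in an ending like _2 or _b are one class to them, and where a whole thing is asked for, a point or a joint stands for the part that bears it (a point fixed in the world has none). Each returns a list of dicts, best first, with "score" (0 to 1); they miss things now and then, are a little off and sometimes report something else, mostly with a low value. They report only what shows in the picture. A call takes as long as a camera call. They do not tell look-alikes from the thing itself.
- manip.cut_out(camera, query): "mask" (400x640 bool, what is visible of it) and "box" ([left, top, right, bottom] in pixels, round what is visible of it).
- manip.mark_of(camera, query): "uv" ([column, row] in pixels: a listed point, or the origin of a listed thing).
The state is a dict: "time": time; "joint_pos": joint angles; "joint_vel": joint speeds; "joint_efforts": joint torques, N m; "eef_pos": TCP position; "eef_rot": TCP orientation; "contact_force": force on the tool from outside, world axes, zero at the start; "ft_torque": the same for the moment, N m; "width": opening from 0.0 (shut) to 1.0 (fully open); "grip_force": force on a finger pad.
Only numpy, scipy, OpenCV 4.12 (cv2) and the standard library are available. Lean on these libraries where they do the work, as an engineer would, in place of code of your own. Each camera call takes 0.05 s, during which the arm holds its last target. There are 200 camera calls.

## Working session

There is one attempt and no reset: what is moved stays moved. The work goes in short steps, Python scripts to look and compute and a shell command to move; the robot and the scene stay as the last step left them, time stands still between calls to the robot, and variables do not carry over. Pictures are saved under pics/ and viewed, at most 10 in all, crops included, and the job is handed in when it is done.

```bash
mkdir -p pics; cat > h.py <<'E'
import numpy as np, cv2, json
from plant import manip
from scipy.spatial.transform import Rotation as R
def rot(o):
    o=np.array(o,float)
    return o if o.shape==(3,3) else (R.from_rotvec(o).as_matrix() if o.size==3 else R.from_quat(o).as_matrix())
def ray(c,uv):
    d=rot(c["orientation"])@np.array([(uv[0]-c["cx"])/c["fx"],(uv[1]-c["cy"])/c["fy"],1.]);return np.array(c["origin"]),d
def at_z(c,uv,z):
    o,d=ray(c,uv);return o+d*(z-o[2])/d[2]
def proj(c,p):
    q=rot(c["orientation"]).T@(np.array(p)-np.array(c["origin"]));return [c["fx"]*q[0]/q[2]+c["cx"],c["fy"]*q[1]/q[2]+c["cy"]]
def tri(c1,u1,c2,u2):
    o1,d1=ray(c1,u1);o2,d2=ray(c2,u2);d1/=np.linalg.norm(d1);d2/=np.linalg.norm(d2)
    t=np.linalg.lstsq(np.c_[d1,-d2],o2-o1,rcond=None)[0];a=o1+d1*t[0];b=o2+d2*t[1];return (a+b)/2,np.linalg.norm(a-b)
def save(n,im): cv2.imwrite("pics/"+n,im[:,:,::-1])
E
python3 - <<'E'
from h import *
np.set_printoptions(precision=3,suppress=True)
H={"scale":0,"wheel_slot":.062,"pan_centre":.083,"garlic":0,"lemon":0,"tomato":0,"spice_jar":0}
for n in ["top","scene"]:
    c=manip.camera(n);save(n+"1.png",c["pixels"]);print(n,c["fx"],np.array(c["origin"]),c["orientation"])
    for q in H:
        print(q,[(round(m["score"],2),np.round(m["uv"]).tolist(),at_z(c,m["uv"],H[q])) for m in manip.mark_of(n,q)])
    print("boxes",[(round(m["score"],2),np.round(m["box"]).tolist()) for m in manip.cut_out(n,"garlic")])
print(manip.get_state())
E
```

```text
top 475.5713436249763 [ 0.374 -0.066  1.322] [-2.133  2.145 -0.119]
scale [(0.82, [351.0, 243.0], array([ 0.458, -0.133,  0.   ]))]
wheel_slot [(0.93, [376.0, 213.0], array([ 0.532, -0.197,  0.062]))]
pan_centre [(0.97, [334.0, 221.0], array([ 0.51 , -0.085,  0.083]))]
garlic [(0.78, [200.0, 188.0], array([0.617, 0.294, 0.   ])), (0.55, [285.0, 214.0], array([0.54 , 0.052, 0.   ])), (0.52, [252.0, 255.0], array([0.424, 0.143, 0.   ]))]
lemon [(0.72, [199.0, 233.0], array([0.487, 0.293, 0.   ]))]
tomato [(0.97, [251.0, 204.0], array([0.567, 0.148, 0.   ]))]
spice_jar [(0.66, [447.0, 171.0], array([ 0.658, -0.404,  0.   ]))]
boxes [(0.82, [183.0, 171.0, 208.0, 197.0]), (0.65, [245.0, 246.0, 260.0, 258.0]), (0.53, [277.0, 210.0, 289.0, 222.0])]
scene 422.99273239243126 [ 0.047 -0.74   0.927] [-2.261  0.711 -0.303]
scale [(0.8, [314.0, 257.0], array([ 0.47 , -0.136,  0.   ]))]
wheel_slot [(0.71, [346.0, 246.0], array([ 0.533, -0.197,  0.062]))]
pan_centre [(0.57, [312.0, 222.0], array([ 0.499, -0.088,  0.083]))]
garlic [(0.79, [278.0, 158.0], array([0.619, 0.296, 0.   ])), (0.71, [256.0, 203.0], array([0.444, 0.143, 0.   ])), (0.54, [294.0, 207.0], array([ 0.533,  0.059, -0.   ]))]
lemon []
tomato [(0.65, [294.0, 184.0], array([0.59, 0.15, 0.  ])), (0.48, [255.0, 202.0], array([0.444, 0.147, 0.   ]))]
spice_jar [(0.66, [438.0, 291.0], array([ 0.67 , -0.412,  0.   ]))]
boxes [(0.65, [270.0, 143.0, 288.0, 159.0]), (0.64, [247.0, 193.0, 262.0, 209.0])]
{'time': 0.9, 'joint_pos': array([ 1.054,  0.181,  1.607,  0.   ,  1.354, -0.206]), 'joint_vel': array([-0.   ,  0.002, -0.001, -0.   ,  0.001,  0.001]), 'joint_efforts': array([ -0.   , -43.382, -34.218,   0.07 ,   0.031,  -0.   ]), 'eef_pos': array([0.176, 0.547, 0.264]), 'eef_rot': array([-0.486, -3.104, -0.   ]), 'contact_force': array([ 0.972, -0.179,  0.101]), 'ft_torque': array([-0.035, -0.038,  0.015]), 'grip_force': 0.0, 'width': 0.9979887840443123}
```

```bash
python3 - <<'E'
import cv2,numpy as np
a=cv2.imread("pics/top1.png");b=cv2.imread("pics/scene1.png")
A=cv2.resize(a[150:290,165:465],None,fx=2.6,fy=2.1*2.6/2.1,interpolation=2)[:, :780]
cv2.imwrite("pics/topc.png",A)
cv2.imwrite("pics/scenec.png",cv2.resize(b[130:320,220:470],None,fx=3.1,fy=3.1,interpolation=2))
E
```

```text
(no output)
```

View pics/topc.png

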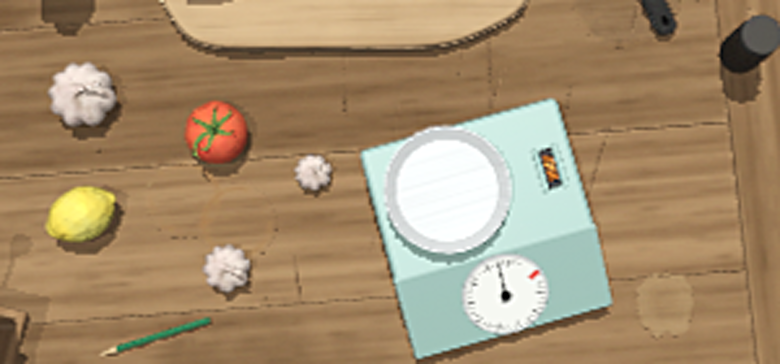

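View pics/scenec.png

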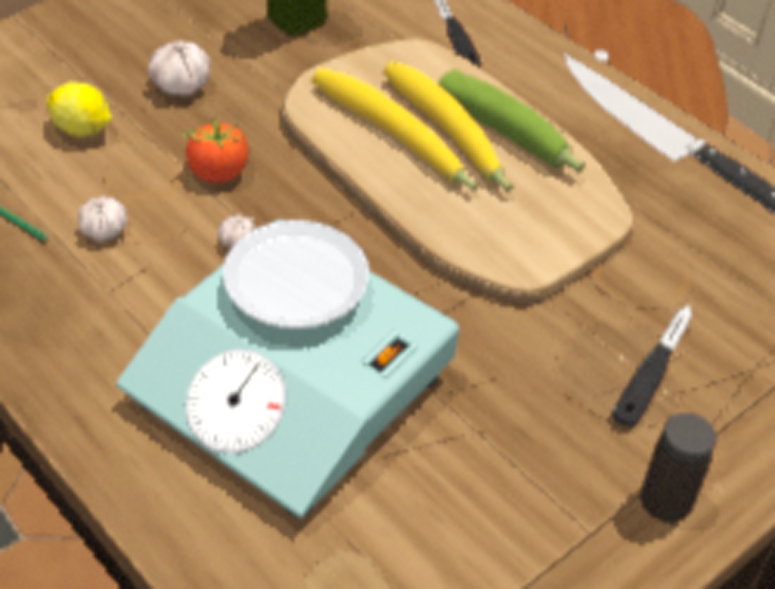

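The top view shows three bulbs: large at (197,186), medium at (252,253) and small at (285,216). The medium one, near (0.43, 0.145), is the one meant. The scale's back deck edge runs from about (303,208) to (378,188), and the orange wheel is at (376,213). The red mark is well clockwise of the pointer.

```bash
cat > rel.py <<'E'
from h import *
np.set_printoptions(precision=4,suppress=True)
E
python3 - <<'E'
from rel import *
t=manip.camera("top");s=manip.camera("scene")
f=lambda x,y:[165+x/2.6,150+y/2.6]
a,b=at_z(t,f(360,152),.067),at_z(t,f(555,98),.067);d=a-b
print("len",np.linalg.norm(d),"yaw deg",np.degrees(np.arctan2(d[1],d[0]))-90)
for q in ["wheel_slot","pan_centre"]:
    u=manip.mark_of("top",q)[0]["uv"];v=manip.mark_of("scene",q)[0]["uv"];print(q,tri(t,u,s,v))
for n,c in(("top",t),("scene",s)):
    for q in ["wheel_slot","garlic"]:
        for m in manip.cut_out(n,q):
            x=m["box"];k=[(x[0]+x[2])/2,(x[1]+x[3])/2];print(n,q,round(m["score"],2),x,at_z(c,k,.024 if q=="garlic" else .074))
im=t["pixels"][200:285,300:410];hsv=cv2.cvtColor(im,cv2.COLOR_RGB2HSV)
o=(hsv[:,:,1]>150)&(hsv[:,:,2]>120)&(hsv[:,:,0]>8)&(hsv[:,:,0]<25);ys,xs=np.where(o);print("orange",len(xs),at_z(t,[300+xs.mean(),200+ys.mean()],.074))
E
```

```text
len 0.20777208470719635 yaw deg 15.200256628421215
wheel_slot (array([ 0.5323, -0.1967,  0.0588]), np.float64(0.0011285666554379608))
pan_centre (array([ 0.5095, -0.0847,  0.0689]), np.float64(0.002087563302221077))
top wheel_slot 0.56 [303.9, 188.4, 399.6, 286.5] [ 0.4672 -0.1307  0.074 ]
top garlic 0.68 [278.8, 210.8, 293.0, 222.6] [0.5292 0.0469 0.024 ]
top garlic 0.56 [184.2, 171.9, 209.5, 199.0] [0.6188 0.2963 0.024 ]
scene wheel_slot 0.67 [256.2, 203.8, 365.4, 293.1] [ 0.4459 -0.157   0.074 ]
scene garlic 0.79 [268.1, 141.7, 288.3, 159.1] [0.6273 0.3078 0.024 ]
scene garlic 0.47 [245.6, 191.6, 260.3, 207.6] [0.4333 0.1392 0.024 ]
scene garlic 0.39 [286.3, 200.2, 302.2, 209.8] [0.5249 0.0467 0.024 ]
orange 33 [ 0.5232 -0.1975  0.074 ]
```

```bash
python3 -m jog '[[0.48,-1,0,0,0,-0.18,1],[0.48,-1,0,0,0,-0.18,1],[0.48,-1,0,0,0,-0.18,1],[0.48,-1,0,0,0,-0.18,1],[0.48,-1,0,0,0,-0.18,1],[0.48,-1,0,0,0,-0.18,1],[0.48,-1,0,0,0,-0.18,1],[0.48,-1,0,0,0,-0.18,1],[0.48,-1,0,0,0,-0.18,1],[0.48,-1,0,0,0,-0.18,1],[0.48,-1,0,0,0,-0.18,1],[0.48,-1,0,0,0,-0.18,1]]'
python3 -m jog '[[0.48,-1,0,0,0,-0.18,1],[0.48,-1,0,0,0,-0.18,1],[0.48,-1,0,0,0,-0.18,1],[0.48,-1,0,0,0,-0.18,1],[0.48,-1,0,0,0,-0.18,1],[0.48,-1,0,0,0,-0.18,1],[0.48,-1,0,0,0,-0.18,1],[0.48,-1,0,0,0,-0.18,1],[0.48,-1,0,0,0,-0.18,1],[0.48,-1,0,0,0,-0.18,1],[0.48,-1,0,0,0,-0.18,1],[0.48,-1,0,0,0,-0.18,1]]'
python3 -m jog '[[0.48,-1,0,0,0,-0.18,1],[0.48,-1,0,0,0,-0.18,1],[0.48,-1,0,0,0,-0.18,1],[0.48,-1,0,0,0,-0.18,1],[0.48,-1,0,0,0,-0.18,1],[0.48,-1,-0.4,0,0,-0.18,1],[0.48,-1,-0.6,0,0,-0.18,1],[0.48,-1,-0.6,0,0,-0.18,1],[0.48,-1,-0.6,0,0,-0.18,1],[0.48,-1,-0.6,0,0,-0.18,1],[0.48,-1,-0.6,0,0,-0.18,1],[0.48,-1,-0.6,0,0,-0.18,1]]'
python3 - <<'E'
from rel import *
c=manip.camera("wrist");s=manip.get_state();print(s["time"],s["eef_pos"],rot(s["eef_rot"])[:,1],s["contact_force"])
for q in ["wheel_slot","pan_centre"]: print(q,[(m["score"],m["uv"],at_z(c,m["uv"],.062 if q[0]=="w" else .081)) for m in manip.mark_of("wrist",q)])
print("tip",proj(c,s["eef_pos"]+.025*rot(s["eef_rot"])[:,2]))
im=c["pixels"].copy();save("w1.png",im)
E
```

```text
time: 2.9
eef_pos: [0.2914, 0.3065, 0.2638]
eef_rot: [0.983, 2.984, 0.001]
contact_force: [0.4, 0.3, -0.5]
width: 0.002
grip_force: 0.0
time: 4.4
eef_pos: [0.4063, 0.0665, 0.2638]
eef_rot: [1.451, 2.786, 0.0]
contact_force: [-0.6, 0.3, -1.1]
width: 0.005
grip_force: 0.0
time: 5.9
eef_pos: [0.5215, -0.1737, 0.1825]
eef_rot: [-1.881, -2.515, 0.0]
contact_force: [-0.0, -0.4, -0.2]
width: 0.004
grip_force: 0.0
5.95 [ 0.5217 -0.1757  0.1811] [ 0.96    0.2801 -0.0013] [-1.9054 -1.3421 -0.8973]
wheel_slot [(0.57, [328.1, 225.5], array([ 0.5304, -0.1941,  0.062 ]))]
pan_centre [(0.79, [338.4, 91.6], array([ 0.5071, -0.0905,  0.081 ]))]
tip [np.float64(323.4161371426135), np.float64(252.9971232394408)]
```

View pics/w1.png

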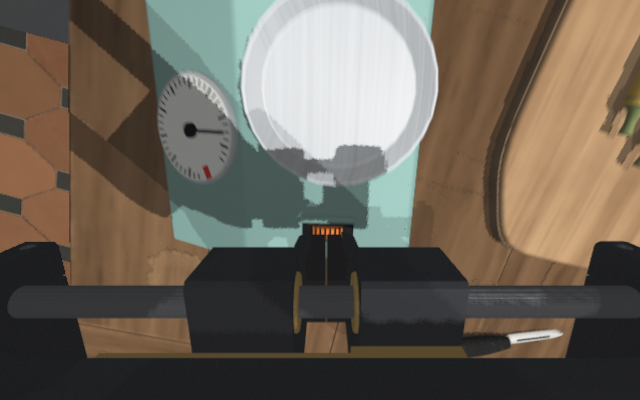

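The wrist view shows the wheel at (328,230), right under the fingertip. The pointer aims right from the dial centre (190,130), and the red mark is at (207,172), about 59° (1.03 rad) past it. That makes the wheel angle about 2.06 rad, or 37 mm of rim travel.

```bash
python3 -m jog '[[0.21,-0.19,-0.7,0,0,-0.03,1],[0.21,-0.19,-0.7,0,0,-0.03,1],[0.21,-0.19,-0.7,0,0,-0.03,1],[0.21,-0.19,-0.7,0,0,-0.03,1],[0.21,-0.19,-0.7,0,0,0,1],[0,0,0,0,0,0,1],[0,0,0,0,0,0,1]]'; python3 -m jog '[[0,0,0,0,0,0,1],[0,0,0,0,0,0,1]]'
```

```text
time: 6.92
eef_pos: [0.5425, -0.1916, 0.1138]
eef_rot: [1.902, 2.5, 0.0]
contact_force: [0.2, 0.3, 0.3]
width: 0.006
grip_force: 0.0
time: 7.18
eef_pos: [0.5427, -0.1916, 0.1143]
eef_rot: [1.902, 2.499, 0.0]
contact_force: [-0.6, -0.2, 0.2]
width: 0.004
grip_force: 0.0
```

```bash
python3 -m jog '[[0,0,-0.23,0,0,0,1],[0,0,-0.22,0,0,0,1],[0,0,0,0,0,0,1]]' | grep -E "time|eef_pos|contact"; for i in 1; do python3 -m jog '[[0,0,-0.05,0,0,0,1],[0,0,0,0,0,0,1]]' | grep -E "eef_pos|contact"; done;  python3 -m jog '[[0,0,-0.05,0,0,0,1],[0,0,0,0,0,0,1]]' | grep -E "eef_pos|contact"
```

```text
time: 7.55
eef_pos: [0.542, -0.1913, 0.1041]
contact_force: [0.0, 0.5, 0.7]
eef_pos: [0.5425, -0.1915, 0.1037]
contact_force: [-0.3, 0.3, 0.3]
eef_pos: [0.5424, -0.1915, 0.1027]
contact_force: [0.8, 1.5, -0.0]
```

```bash
python3 -m jog '[[0,0,-0.04,0,0,0,1],[0,0,0,0,0,0,1]]' | grep -E "time|eef_pos|contact"
```

```text
time: 8.3
eef_pos: [0.5425, -0.1915, 0.102]
contact_force: [-0.0, -0.2, 0.1]
```

```bash
python3 -m jog '[[0,0,-0.04,0,0,0,1],[0,0,0,0,0,0,1]]' | grep -E "time|eef_pos|contact"
```

```text
time: 8.55
eef_pos: [0.5426, -0.1916, 0.1014]
contact_force: [-1.1, -0.7, 1.8]
```

```bash
python3 -m jog '[[0,0,0,0,0,0,1]]' | grep -E "time|eef_pos|contact"; python3 -m jog '[[0,0,-0.02,0,0,0,1],[0,0,0,0,0,0,1]]' | grep -E "time|eef_pos|contact"
```

```text
time: 8.68
eef_pos: [0.5426, -0.1916, 0.1014]
contact_force: [-1.3, 0.9, 3.4]
time: 8.93
eef_pos: [0.5426, -0.1916, 0.101]
contact_force: [-2.2, -0.1, 5.8]
```

```bash
python3 -m jog '[[0,0,-0.02,0,0,0,1],[0,0,0,0,0,0,1]]' | grep -E "time|eef_pos|contact"
```

```text
time: 9.18
eef_pos: [0.5427, -0.1916, 0.1008]
contact_force: [-2.1, 1.2, 6.3]
```

```bash
python3 -m jog '[[0,0,-0.015,0,0,0,1],[0,0,0,0,0,0,1]]' | grep -E "time|eef_pos|contact"; python3 -m jog '[[0,0,0,0,0,0,1]]' | grep -E "time|eef_pos|contact"
```

```text
time: 9.43
eef_pos: [0.5428, -0.1917, 0.1006]
contact_force: [-1.7, 1.2, 6.0]
time: 9.55
eef_pos: [0.5428, -0.1917, 0.1006]
contact_force: [-1.5, 0.4, 5.9]
```

```bash
python3 -m jog '[[0,0,-0.015,0,0,0,1],[-0.1,-0.027,0,0,0,0,1],[-0.1,-0.027,0,0,0,0,1],[0,0,0,0,0,0,1]]' | grep -E "time|eef_pos|contact"; python3 - <<'E'
from rel import *
c=manip.camera("wrist");save("w2.png",c["pixels"])
E
```

```text
time: 10.05
eef_pos: [0.5403, -0.1925, 0.1011]
contact_force: [3.2, 3.8, 8.8]
```

```bash
python3 -m jog '[[-0.1,-0.027,0,0,0,0,1],[-0.1,-0.027,0,0,0,0,1],[-0.1,-0.027,0,0,0,0,1]]' | grep -E "time|eef_pos|contact"; cat > dial.py <<'E'
from rel import *
import sys
def dial(im):
    hsv=cv2.cvtColor(im,cv2.COLOR_RGB2HSV).astype(int)
    roi=np.zeros(im.shape[:2],bool);x0,y0,x1,y1=map(int,sys.argv[1:5]);roi[y0:y1,x0:x1]=1
    h,s,v=hsv[...,0],hsv[...,1],hsv[...,2]
    w=(roi&(s<30)&(v>80)).astype(np.uint8)
    n,l,st,ce=cv2.connectedComponentsWithStats(w);k=1+st[1:,4].argmax()
    ct=max(cv2.findContours((l==k).astype(np.uint8),0,1)[0],key=cv2.contourArea)
    e=cv2.fitEllipse(cv2.convexHull(ct));(cx,cy),(a,b),t=e
    th=np.radians(t);A=np.diag([1/a,1/b])@np.array([[np.cos(th),np.sin(th)],[-np.sin(th),np.cos(th)]])
    A=np.array([[np.cos(th),-np.sin(th)],[np.sin(th),np.cos(th)]])@A*2
    ys,xs=np.mgrid[:im.shape[0],:im.shape[1]];P=np.stack([xs-cx,ys-cy],-1)@A.T;r=np.hypot(P[...,0],P[...,1]);an=np.arctan2(P[...,1],P[...,0])
    red=(r<1)&(r>.4)&(s>110)&(v>60)&((h<10)|(h>170));m=lambda q:np.angle(np.exp(1j*an[q]).mean())
    # centred hub: re-centre on dark hub blob
    dk=(r<.75)&(v<60)&(s<120)
    hub=(r<.3)&dk;c0=P[hub].mean(0);Q=P-c0;an=np.arctan2(Q[...,1],Q[...,0]);rr=np.hypot(Q[...,0],Q[...,1])
    pt=dk&(rr>.28)&(rr<.7);print("ell",np.round(e[0]),np.round(e[1]),round(t),"hub",hub.sum(),"pt",pt.sum(),"red",red.sum())
    if red.sum() and pt.sum():
        d=np.angle(np.exp(1j*(m(red)-m(pt))));print("pt",m(pt),"red",m(red),"diff",d,"wheel rad",2*d,"travel mm",36*d)
E
python3 - 140 50 245 200 <<'E'
from dial import *
for f in("w1","w2"): dial(cv2.imread("pics/%s.png"%f)[:,:,::-1].copy())
c=manip.camera("wrist");save("w3.png",c["pixels"]);dial(c["pixels"])
E
```

```text
time: 10.48
eef_pos: [0.5344, -0.1942, 0.1014]
contact_force: [2.9, 3.5, 9.2]
ell [197. 127.] [ 78. 116.] 167 hub 133 pt 18 red 53
pt -0.013346832176980097 red 1.1721690652832348 diff 1.185515897460215 wheel rad 2.37103179492043 travel mm 42.67857230856774
ell [217.  84.] [ 86. 197.] 139 hub 0 pt 0 red 0
ell [219.  77.] [ 73. 179.] 145 hub 0 pt 0 red 0dial.py:17: RuntimeWarning: Mean of empty slice.
  hub=(r<.3)&dk;c0=P[hub].mean(0);Q=P-c0;an=np.arctan2(Q[...,1],Q[...,0]);rr=np.hypot(Q[...,0],Q[...,1])
  ret = um.true_divide(
```

View pics/w3.png

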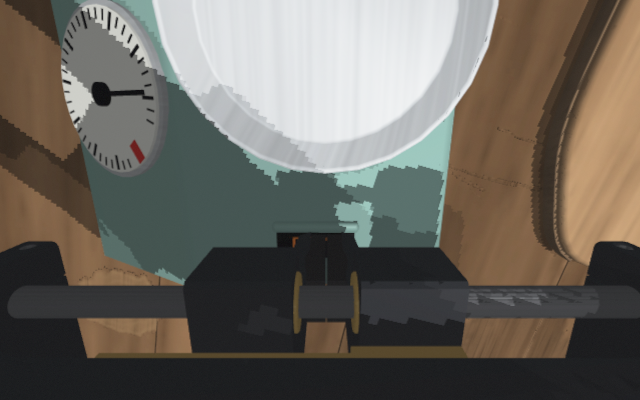

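The wrist view shows the finger on the wheel at (327,240). The dial hub is at (101,94), the pointer aims right, and the red mark at (137,152) has moved toward it, so the wheel is rolling the right way.

```bash
python3 - 50 0 162 180 <<'E'
from dial import *
for f in("w2","w3"): dial(cv2.imread("pics/%s.png"%f)[:,:,::-1].copy())
E
python3 -m jog '[[-0.1,-0.027,0,0,0,0,1],[-0.1,-0.027,0,0,0,0,1],[-0.1,-0.027,0,0,0,0,1]]' | grep -E "time|eef_pos|contact"
```

```text
ell [102.  87.] [ 99. 184.] 166 hub 271 pt 190 red 133
pt -0.09807644484875452 red 1.1658047506432827 diff 1.2638811954920373 wheel rad 2.5277623909840745 travel mm 45.49972303771334
ell [114.  87.] [101. 184.] 167 hub 286 pt 177 red 142
pt -0.18981975900752368 red 0.9847133088029658 diff 1.1745330678104895 wheel rad 2.349066135620979 travel mm 42.283190441177624
time: 10.9
eef_pos: [0.5283, -0.1958, 0.1014]
contact_force: [2.1, 3.9, 9.3]
```

```bash
python3 -m jog '[[-0.1,-0.027,0,0,0,0,1],[-0.1,-0.027,0,0,0,0,1],[-0.1,-0.027,0,0,0,0,1],[0,0,0,0,0,0,1]]' | grep -E "time|eef_pos|contact"; python3 - 50 0 200 180 <<'E'
from dial import *
c=manip.camera("wrist");save("w4.png",c["pixels"]);dial(c["pixels"])
E
```

```text
time: 11.4
eef_pos: [0.5222, -0.1976, 0.1014]
contact_force: [1.9, 3.4, 9.4]
ell [139.  87.] [107. 183.] 168 hub 309 pt 160 red 175
pt -0.11425093391774821 red 0.5986873379334305 diff 0.7129382718511788 wheel rad 1.4258765437023575 travel mm 25.665777786642437
```

```bash
python3 -m jog '[[0,0,0.3,0,0,0,1],[0.5,0.135,0,0,0,0,1],[0.5,0.135,0,0,0,0,1],[0,0,0,0,0,0,1],[0,0,-0.2,0,0,0,1],[0,0,-0.05,0,0,0,1],[0,0,-0.03,0,0,0,1],[0,0,0,0,0,0,1]]' | grep -E "time|eef_pos|contact"
```

```text
time: 12.45
eef_pos: [0.5408, -0.1922, 0.101]
contact_force: [-1.1, 1.7, 7.7]
```

```bash
python3 -m jog '[[-0.05,-0.013,-0.01,0,0,0,1],[-0.1,-0.027,0,0,0,0,1],[-0.1,-0.027,0,0,0,0,1],[-0.1,-0.027,0,0,0,0,1],[-0.1,-0.027,0,0,0,0,1],[0,0,0,0,0,0,1]]' | grep -E "time|eef_pos|contact"; python3 - 50 0 200 180 <<'E'
from dial import *
c=manip.camera("wrist");save("w5.png",c["pixels"]);dial(c["pixels"])
E
```

```text
time: 13.2
eef_pos: [0.5327, -0.1945, 0.1015]
contact_force: [1.5, 4.0, 10.0]
ell [118.  88.] [102. 183.] 167 hub 286 pt 181 red 173
pt 0.03284236088156107 red 0.33707847770085625 diff 0.3042361168192952 wheel rad 0.6084722336385904 travel mm 10.952500205494626
```

```bash
python3 -m jog '[[-0.1,-0.027,0.01,0,0,0,1],[-0.1,-0.027,0,0,0,0,1],[-0.1,-0.027,0,0,0,0,1],[-0.1,-0.027,0,0,0,0,1],[0,0,0,0,0,0,1]]' | grep -E "time|eef_pos|contact"; python3 - 50 0 200 180 <<'E'
from dial import *
c=manip.camera("wrist");save("w6.png",c["pixels"]);dial(c["pixels"])
cv2.imwrite("pics/w6c.png",cv2.resize(c["pixels"][0:190,60:230,::-1],None,fx=3,fy=3,interpolation=2))
E
```

```text
time: 13.88
eef_pos: [0.5247, -0.1967, 0.1016]
contact_force: [1.7, 3.5, 9.4]
ell [134.  88.] [105. 182.] 167 hub 301 pt 175 red 193
pt 0.05804463325950805 red 0.05439392114911234 diff -0.003650712110395714 wheel rad -0.007301424220791428 travel mm -0.1314256359742457
```

View pics/w6c.png

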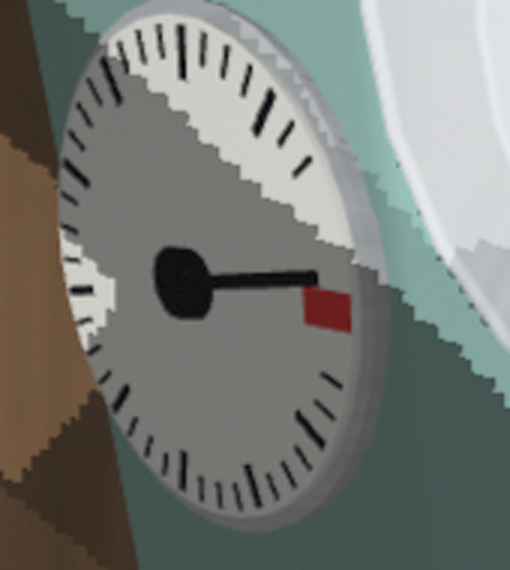

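The enlarged crop shows the pointer tip at (317,278), still just above the red mark centred on (327,310). That leaves about 0.12 rad of dial, or roughly 4 mm. I'll roll 3 mm, lift off and look square-on.

```bash
python3 -m jog '[[-0.1,-0.027,0,0,0,0,1],[-0.05,-0.013,0,0,0,0,1],[0,0,0,0,0,0,1],[0,0,0.3,0,0,0,1],[0.5,0.135,0.7,0,0,0,1],[0.6,0.16,1,0,0,0,1],[0,0,0.5,0,0,0,1],[0,0,0,0,0,0,1],[0,0,0,0,0,0,1]]' | grep -E "time|eef_pos|contact"; python3 - <<'E'
from rel import *
c=manip.camera("wrist");save("w7.png",c["pixels"])
o=np.array(c["origin"]);print(o,rot(c["orientation"]))
s=[.965,.262];
# dial centre guess, from top crop (505,295)
t=manip.camera("top");d=at_z(t,[165+505/2.6,150+295/2.6],.045);print("dial",d,proj(c,d))
cv2.imwrite("pics/w7c.png",cv2.resize(c["pixels"][60:210,110:280,::-1],None,fx=3.5,fy=3.5,interpolation=2))
E
```

```text
time: 15.05
eef_pos: [0.5418, -0.1913, 0.1494]
contact_force: [-1.1, 0.3, -0.4]
[ 0.5242 -0.1242  0.2705] [[ 0.9641  0.256   0.0707]
 [ 0.2656 -0.9286 -0.2593]
 [-0.0008  0.2688 -0.9632]]
dial [ 0.4    -0.1511  0.045 ] [np.float64(146.91484176022232), np.float64(103.03356239946007)]
```

View pics/w7c.png

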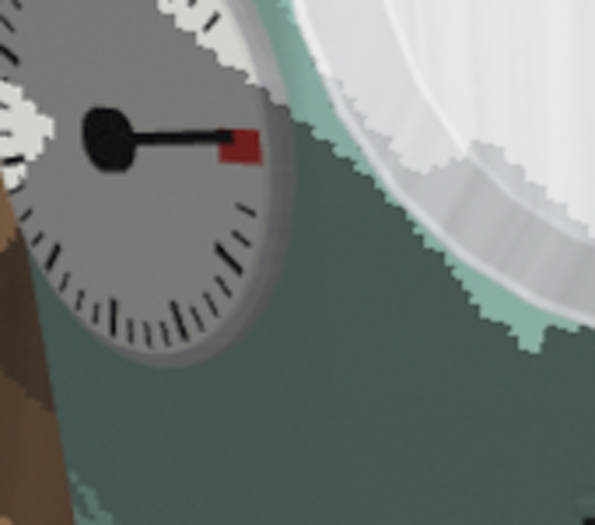

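The mark is now nearly under the pointer. I need to remove the parallax, so I'll move the camera in front of the dial.

```bash
python3 -m jog '[[-0.7,0,0.5,0,0,0,1],[-1,-0.2,0.5,0,0,0,1],[-1,-0.25,0.5,0,0,0,1],[-1,-0.25,0.5,0,0,0,1],[-1,-0.25,0.5,0,0,0,1],[-1,-0.25,0.5,0,0,0,1],[-1,-0.25,0,0,0,0,1],[-1,-0.25,0,0,0,0,1],[0,0,0,0,0,0,1],[0,0,0,0,0,0,1]]' | grep -E "time|eef_pos|contact"; python3 - <<'E'
from rel import *
c=manip.camera("wrist");save("w8.png",c["pixels"])
print(c["origin"]);u=proj(c,[.4,-.151,.045]);print(u)
x=int(max(0,u[0]-70));y=int(max(0,u[1]-60));print(x,y)
cv2.imwrite("pics/w8c.png",cv2.resize(c["pixels"][y:y+120,x:x+140,::-1],None,fx=5,fy=5,interpolation=2))
E
```

```text
time: 16.4
eef_pos: [0.3885, -0.2256, 0.2099]
contact_force: [1.8, 0.1, 0.8]
[ 0.3709 -0.1584  0.3309]
[np.float64(358.7906406482142), np.float64(113.8995825156152)]
288 53
```

View pics/w8c.png

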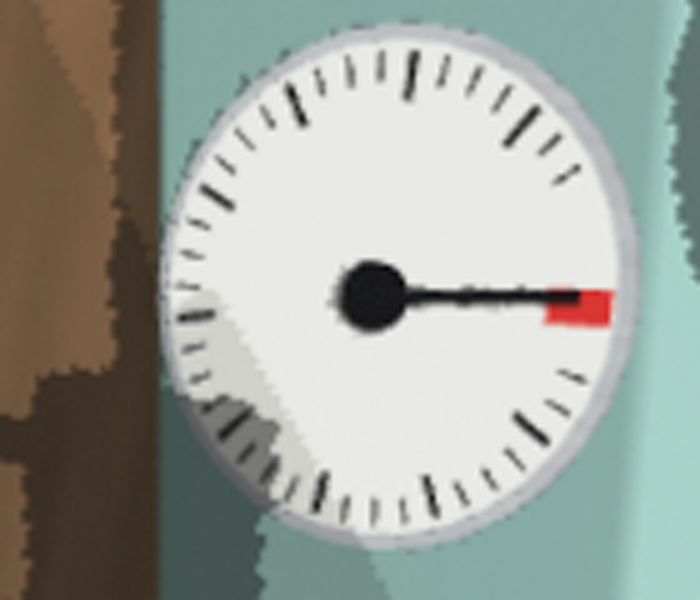

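The square-on view shows the hub at (373,296), the pointer tip at (578,297) and the red mark's middle at about (579,307). The mark is 0.044 rad short, which is 1.6 mm more of rim, so I'm going back.

```bash
python3 -m jog '[[0.9,0.2,0,0,0,0,1],[0.9,0.2,0,0,0,0,1],[0.9,0.2,0,0,0,0,1],[0.9,0.2,-0.5,0,0,0,1],[0.9,0.2,-1,0,0,0,1],[0.9,0.2,-1,0,0,0,1],[0.9,0.2,-1,0,0,0,1],[0.95,0.22,-1,0,0,0,1],[0,0,-0.5,0,0,0,1],[0,0,0,0,0,0,1],[0,0,0,0,0,0,1]]' | grep -E "time|eef_pos|contact"
```

```text
time: 17.82
eef_pos: [0.5335, -0.1933, 0.1107]
contact_force: [0.3, -0.2, -0.3]
```

```bash
python3 -m jog '[[0,0,-0.25,0,0,0,1],[0,0,-0.15,0,0,0,1],[0,0,-0.05,0,0,0,1],[0,0,0,0,0,0,1]]' | grep -E "time|eef_pos|contact"
```

```text
time: 18.32
eef_pos: [0.5335, -0.1935, 0.102]
contact_force: [-2.8, 0.1, 5.9]
```

```bash
python3 -m jog '[[0,0,-0.03,0,0,0,1],[0,0,0,0,0,0,1],[0,0,0,0,0,0,1]]' | grep -E "time|eef_pos|contact"
```

```text
time: 18.7
eef_pos: [0.5336, -0.1935, 0.1017]
contact_force: [-3.0, 0.2, 8.4]
```

```bash
python3 -m jog '[[-0.05,-0.013,0,0,0,0,1],[-0.05,-0.013,0,0,0,0,1],[0,0,0,0,0,0,1]]' | grep -E "time|eef_pos|contact"; python3 -m jog '[[0,0,0,0,0,0,1]]' | grep -E "time|eef_pos|contact"
```

```text
time: 19.08
eef_pos: [0.5328, -0.1938, 0.102]
contact_force: [2.2, 2.2, 5.7]
time: 19.2
eef_pos: [0.5328, -0.1938, 0.102]
contact_force: [2.3, 1.7, 6.3]
```

```bash
python3 -m jog '[[0,0,-0.015,0,0,0,1],[-0.06,-0.016,0,0,0,0,1],[0,0,0,0,0,0,1]]' | grep -E "time|eef_pos|contact"; python3 -m jog '[[0,0,0,0,0,0,1]]' | grep -E "time|eef_pos|contact"
```

```text
time: 19.58
eef_pos: [0.5318, -0.1941, 0.1018]
contact_force: [1.9, 2.1, 6.5]
time: 19.7
eef_pos: [0.5318, -0.1941, 0.1018]
contact_force: [1.9, 3.3, 7.4]
```

```bash
python3 -m jog '[[0,0,0.3,0,0,0,1],[-0.3,0,1,0,0,0,1],[-1,-0.2,1,0,0,0,1],[-1,-0.25,1,0,0,0,1],[-1,-0.25,1,0,0,0,1],[-1,-0.25,1,0,0,0,1],[-1,-0.25,0.2,0,0,0,1],[-1,-0.25,0,0,0,0,1],[-0.9,-0.2,0,0,0,0,1],[0,0,0,0,0,0,1],[0,0,0,0,0,0,1]]' | grep -E "time|eef_pos|contact"; python3 - <<'E'
from rel import *
c=manip.camera("wrist");save("w9.png",c["pixels"])
u=proj(c,[.4,-.151,.045]);x=int(max(0,u[0]-70));y=int(max(0,u[1]-60));print(x,y)
a=cv2.resize(c["pixels"][y:y+120,x:x+140,::-1],None,fx=5,fy=5,interpolation=2);cv2.imwrite("pics/w9c.png",a)
def meas(b):
    h=cv2.cvtColor(b,cv2.COLOR_BGR2HSV).astype(int);red=((h[...,0]<8)|(h[...,0]>172))&(h[...,1]>130)&(h[...,2]>120)
    ys,xs=np.where(red);print("red box",xs.min(),xs.max(),[ (X,np.where(red[:,X])[0].min(),np.where(red[:,X])[0].max()) for X in (xs.max()-25,xs.max()-10)])
    dk=h[...,2]<90
    for X in (430,480,530,565): q=np.where(dk[250:350,X])[0]; print("ptr",X,250+q.mean() if len(q) else None,end=" ")
    print()
meas(cv2.imread("pics/w8c.png"));meas(a)
E
```

```text
time: 21.08
eef_pos: [0.3865, -0.2271, 0.2103]
contact_force: [0.4, 0.1, 0.2]
291 52
red box 548 611 [(np.int64(586), np.int64(291), np.int64(323)), (np.int64(601), np.int64(291), np.int64(324))]
ptr 430 296.0 ptr 480 296.0 ptr 530 296.5 ptr 565 297.0 
red box 547 610 [(np.int64(585), np.int64(280), np.int64(311)), (np.int64(600), np.int64(280), np.int64(311))]
ptr 430 295.0 ptr 480 295.5 ptr 530 295.5 ptr 565 296.0
```

View pics/w9c.png

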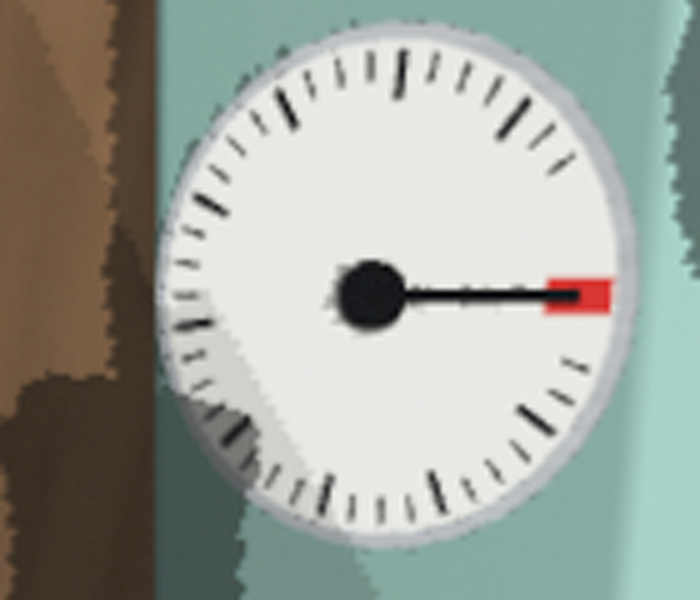

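The red mark is centred at row 295.5 and the pointer at row 296, so the scale is zeroed. Next is the garlic.

```bash
python3 -m jog '[[0.17,1,0.17,0,0,0,-0.5],[0.17,1,0.17,0,0,0,-0.5],[0.17,1,0.17,0,0,0,-0.5],[0.17,1,0.17,0,0,0,-0.5],[0.17,1,0.17,0,0,0,-0.5],[0.17,1,0.17,0,0,0,-0.5],[0.17,1,0.17,0,0,0,-0.5],[0.17,1,0.17,0,0,0,-0.5],[0.17,1,0.17,0,0,0,-0.5],[0.17,1,0.17,0,0,0,-0.5],[0.17,1,0.17,0,0,0,-0.5],[0.17,1,0.17,0,0,0,-0.5]]' >/dev/null;  python3 -m jog '[[0.17,1,0.17,0,0,0,-0.5],[0.17,1,0.17,0,0,0,-0.5],[0.17,1,0.17,0,0,0,-0.5],[0,0,0,0,0,0,-0.5],[0,0,0,0,0,0,-0.5]]'; python3 - <<'E'
from rel import *
c=manip.camera("wrist");save("w10.png",c["pixels"])
for m in manip.cut_out("wrist","garlic"):
    x=m["box"];print(round(m["score"],2),x,at_z(c,[(x[0]+x[2])/2,(x[1]+x[3])/2],.024),"width m",(x[2]-x[0])/c["fx"]*(c["origin"][2]-.024))
print([(m["score"],m["uv"],at_z(c,m["uv"],0)) for m in manip.mark_of("wrist","garlic")])
E
```

```text
time: 23.25
eef_pos: [0.4372, 0.0729, 0.2609]
eef_rot: [-1.901, -2.501, 0.001]
contact_force: [1.0, -0.8, -0.2]
width: 0.751
grip_force: 0.0
0.93 [318.6, 93.3, 357.8, 138.1] [0.4338 0.1411 0.024 ] width m 0.046164362262988035
0.93 [513.1, 0.0, 594.6, 49.1] [0.6271 0.2908 0.024 ] width m 0.09597947766412056
0.65 [377.2, 190.2, 409.9, 227.4] [0.5304 0.0527 0.024 ] width m 0.038509557295910934
[(0.94, [393.1, 203.7], array([0.535 , 0.0534, 0.    ])), (0.69, [339.3, 113.5], array([0.4353, 0.144 , 0.    ])), (0.57, [531.7, 16.3], array([0.6134, 0.3018, 0.    ]))]
```

View pics/w10.png

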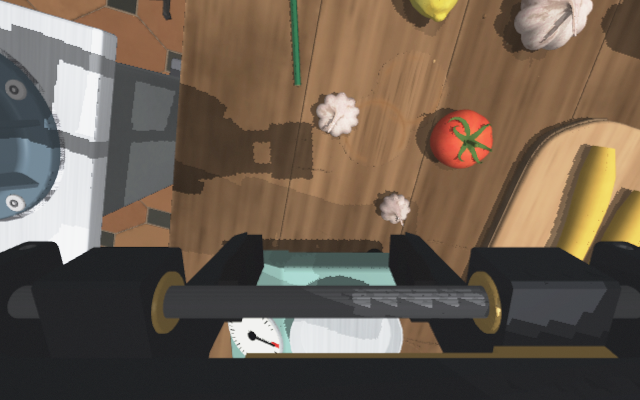

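This view, after the zeroing, shows the medium bulb at (338,115), about 48 mm wide. The small one at (394,208) measures about 38 mm, and the large one at (553,22) about 80 mm. The one at (338,115) is the target, and the pencil end at (297,85) is clear of the fingers.

```bash
python3 -m jog '[[-0.04,0.86,-0.9,0,0,0,-0.5],[-0.04,0.86,-0.95,0,0,0,-0.5],[-0.04,0.86,-1,0,0,0,-0.5],[-0.04,0.86,-1,0,0,0,-0.5],[0,0,-1,0,0,0,-0.5],[0,0,-1,0,0,0,-0.5],[0,0,-1,0,0,0,-0.5],[0,0,-1,0,0,0,-0.5],[0,0,-1,0,0,0,-0.5],[0,0,-1,0,0,0,-0.5],[0,0,-1,0,0,0,-0.5],[0,0,-0.75,0,0,0,-0.5]]'; python3 -m jog '[[0,0,0,0,0,0,-0.5],[0,0,0,0,0,0,0.5],[0,0,0,0,0,0,0.5],[0,0,0,0,0,0,0.5],[0,0,0,0,0,0,0.5],[0,0,0,0,0,0,0.5]]'
```

```text
time: 24.9
eef_pos: [0.434, 0.1413, 0.0284]
eef_rot: [-1.903, -2.499, 0.001]
contact_force: [-0.7, 0.8, -0.6]
width: 0.75
grip_force: 0.0
time: 25.65
eef_pos: [0.4346, 0.1418, 0.0298]
eef_rot: [1.901, 2.5, 0.001]
contact_force: [-1.3, -0.3, 5.9]
width: 0.53
grip_force: 29.9
```

```bash
python3 -m jog '[[0,0,0.3,0,0,0,0.5],[0,0,0.8,0,0,0,0.5],[0,0,1,0,0,0,0.5],[0,0,1,0,0,0,0.5],[0,0,1,0,0,0,0.5],[0,0,1,0,0,0,0.5],[0,0,1,0,0,0,0.5],[0,0,0.4,0,0,0,0.5],[0,0,0,0,0,0,0.5],[0,0,0,0,0,0,0.5]]'; python3 -m jog '[[0.15,-0.5,0,0,0,0,0.5],[0.31,-1,0,0,0,0,0.5],[0.31,-1,0,0,0,0,0.5],[0.31,-1,0,0,0,0,0.5],[0.31,-1,0,0,0,0,0.5],[0.31,-1,0,0,0,0,0.5],[0.31,-1,0,0,0,0,0.5],[0.31,-1,0,0,0,0,0.5],[0.31,-1,0,0,0,0,0.5],[0.31,-1,0,0,0,0,0.5],[0.31,-1,0,0,0,0,0.5],[0.31,-0.9,0,0,0,0,0.5]]'
python3 -m jog '[[0.1,-0.05,0,0,0,0,0.5],[0,0,0,0,0,0,0.5],[0,0,0,0,0,0,0.5]]'; python3 - <<'E'
from rel import *
c=manip.camera("top");save("t2.png",c["pixels"])
b=[m for m in manip.mark_of("top","pan_centre")];print([(m["score"],at_z(c,m["uv"],.0885)) for m in b])
w=manip.camera("wrist");print([(m["score"],at_z(w,m["uv"],.0885)) for m in manip.mark_of("wrist","pan_centre")])
for m in manip.cut_out("wrist","garlic"): print(m["score"],m["box"])
save("w11.png",w["pixels"])
E
```

```text
time: 26.9
eef_pos: [0.4335, 0.1418, 0.1586]
eef_rot: [-1.902, -2.499, 0.001]
contact_force: [0.3, -0.1, -0.2]
width: 0.533
grip_force: 29.8
time: 28.4
eef_pos: [0.5056, -0.0875, 0.1592]
eef_rot: [-1.903, -2.5, 0.0]
contact_force: [1.3, -0.3, 0.2]
width: 0.531
grip_force: 29.8
time: 28.78
eef_pos: [0.507, -0.0865, 0.1591]
eef_rot: [-1.901, -2.501, -0.0]
contact_force: [-0.5, -0.9, -0.8]
width: 0.531
grip_force: 29.8
[(0.83, array([ 0.5098, -0.088 ,  0.0885]))]
[(0.69, array([ 0.5079, -0.087 ,  0.0885]))]
0.89 [380.0, 13.6, 431.0, 68.1]
0.84 [278.5, 214.5, 377.0, 340.3]
```

View pics/w11.png

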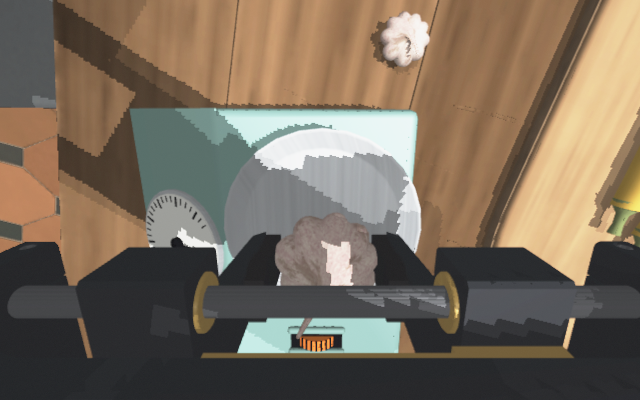

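The bulb is held at (326,270), over the pan. Lowering it gently.

```bash
python3 -m jog '[[0.06,-0.03,-0.4,0,0,0,0.5],[0,0,-0.6,0,0,0,0.5],[0,0,-0.5,0,0,0,0.5],[0,0,-0.3,0,0,0,0.5],[0,0,-0.1,0,0,0,0.5],[0,0,-0.1,0,0,0,0.5],[0,0,-0.1,0,0,0,0.5],[0,0,-0.05,0,0,0,0.5],[0,0,-0.05,0,0,0,0.5],[0,0,0,0,0,0,0.5],[0,0,0,0,0,0,0.5]]';python3 - <<'E'
from rel import *
w=manip.camera("wrist");save("w12.png",w["pixels"]); print(manip.get_state()["contact_force"])
E
```

```text
time: 30.4
eef_pos: [0.5086, -0.0879, 0.1153]
eef_rot: [1.902, 2.5, 0.0]
contact_force: [0.1, -0.3, -0.3]
width: 0.535
grip_force: 29.8
[-0.1737 -0.4794  0.2949]
```

```bash
cat > ptr.py <<'E'
from rel import *
def ptr(im):
    p=im[240:280,276:316].astype(int);k=(p.max(2)<110);ys,xs=np.where(k);
    r=np.hypot(xs+276-295,ys+240-259);q=(r>3.5)&(r<11)&1==1
    red=(p[...,0]-p[...,1]>60);yr,xr=np.where(red)
    print("dark",len(xs),"ptr offs",(xs[q]+276-295).mean(),(ys[q]+240-259).mean(),"red",xr.mean()+276-295 if len(xr) else None,yr.mean()+240-259 if len(yr) else None)
E
python3 - <<'E'
from ptr import *
ptr(cv2.imread("pics/scene1.png")[:,:,::-1]); c=manip.camera("scene");save("s3.png",c["pixels"]);ptr(c["pixels"])
g=c["pixels"][243:277,278:314].astype(int).max(2)
print("\n".join("".join("#" if v<90 else "+" if v<150 else "." for v in r) for r in g))
E
```

```text
dark 74 ptr offs nan nan red 12.714285714285722 1.5714285714285552
dark 113 ptr offs nan nan red 8.0 -12.0
++++++++++++++++........+++.........
+++++++++++++.+.....................
+++++++++++...+.....................
++++++++++....+.....................
++++++++............................
+++++++.............................
+++++++.............................
+++++..++...........................
+++++...+...........................
++++................................
++++................................
+++.................................
+++.................................
+++.............+++.+++.............
++.............+###+++..............
+++.++.........+###+................
++.............+###+................
++..............+#+.................
++..................................
++..................................
++..................................
++..................................
+++..++.............................
+++..+..............................
++++................................
++++................................
+++++...............................
++++++..............................
++++++..............................
+++++++.............................
+++++++++...........................
+++++++++...........................
++++++++++..........................
+++++++++++.........................ptr.py:6: RuntimeWarning: Mean of empty slice.
  print("dark",len(xs),"ptr offs",(xs[q]+276-295).mean(),(ys[q]+240-259).mean(),"red",xr.mean()+276-295 if len(xr) else None,yr.mean()+240-259 if len(yr) else None)
  ret = ret.dtype.type(ret / rcount)
```

The pointer has swung clockwise, so the pan is carrying load. I'm releasing with a small opening, then going straight up.

```bash
python3 -m jog '[[0,0,0,0,0,0,0.0],[0,0,0,0,0,0,-0.1],[0,0,0,0,0,0,-0.24],[0,0,0,0,0,0,-0.24],[0,0,0,0,0,0,-0.24],[0,0,0,0,0,0,-0.24]]'; python3 -m jog '[[0,0,0.2,0,0,0,-0.24],[0,0,0.4,0,0,0,-0.24],[0,0,0.7,0,0,0,-0.24],[0,0,1,0,0,0,-0.24],[0,0,1,0,0,0,-0.24],[0,0,1,0,0,0,-0.24],[0,-1,1,0,0,0,-0.24],[0,-1,1,0,0,0,-0.24],[0,-1,0,0,0,0,-0.24],[0,-1,0,0,0,0,-0.24],[0,0,0,0,0,0,-0.24],[0,0,0,0,0,0,-0.24]]'; python3 - <<'E'
from rel import *
for n,z in(("wrist",.11),("top",.105)):
    c=manip.camera(n);save(n+"_end.png",c["pixels"])
    for q in("garlic","pan_centre","tomato","lemon","spice_jar"):
        for m in manip.cut_out(n,q): x=m["box"];print(n,q,round(m["score"],2),np.round(x),at_z(c,[(x[0]+x[2])/2,(x[1]+x[3])/2],z))
c=manip.camera("scene");g=c["pixels"][243:277,278:314].astype(int)
print("\n".join("".join("R" if v[0]-v[1]>60 else "#" if v.max()<90 else "+" if v.max()<150 else "." for v in r) for r in g))
E
```

```text
time: 31.25
eef_pos: [0.5084, -0.0878, 0.1152]
eef_rot: [-1.902, -2.5, 0.0]
contact_force: [0.8, -0.2, 0.8]
width: 0.619
grip_force: 0.0
time: 32.75
eef_pos: [0.508, -0.1674, 0.2403]
eef_rot: [-1.902, -2.498, -0.0]
contact_force: [0.1, -0.0, 0.6]
width: 0.623
grip_force: 0.0
wrist pan_centre 0.9 [191.  18. 425. 238.] [ 0.4794 -0.115   0.11  ]
wrist lemon 0.15 [324. 214. 354. 225.] [ 0.5251 -0.1835  0.11  ]
wrist spice_jar 0.57 [374. 346. 393. 354.] [ 0.606  -0.3043  0.11  ]
top garlic 0.88 [187. 172. 208. 195.] [0.6099 0.2715 0.105 ]
top garlic 0.67 [276. 210. 292. 222.] [0.5216 0.0441 0.105 ]
top pan_centre 0.79 [305. 201. 401. 266.] [ 0.475  -0.1332  0.105 ]
top lemon 0.85 [184. 221. 208. 247.] [0.4758 0.2723 0.105 ]
top lemon 0.47 [303. 198. 401. 267.] [ 0.4772 -0.1299  0.105 ]
top spice_jar 0.91 [441. 156. 466. 180.] [ 0.6438 -0.3961  0.105 ]
................................++++
................................++++
..............................+++++.
.........................RR...++++..
........................RRR...+++...
........................RRR...++....
...................
[... 316 characters left out ...]
..++.........+###+..............++
...............+###+..............++
................+#+...............++
++............................+...++
++...............................+++
++...............................+++
++...............................+++
+++...+.........................++++
+++..+..........................++++
+++............................+++++
++++..........................+++++.
++++.........................++++++.
+++++........................+++++..
++++++............+.........++++++..
+++++++...........+.......+++++++...
+++++++++................++++++++...
+++++++++++............++++++++++...
+++++++++++++.......++++++++++++....
+++++++++++++++++++++++++++++++.....
```

```bash
python3 -m jog '[[0,-1,0.5,0,0,0,-0.24],[0,-1,0.5,0,0,0,-0.24],[0,0,0,0,0,0,-0.24],[0,0,0,0,0,0,-0.24]]'|head -2; python3 - <<'E'
from rel import *
for n in("wrist","scene"):
    c=manip.camera(n);save(n+"_e2.png",c["pixels"])
    for m in manip.cut_out(n,"garlic"): x=m["box"];print(n,round(m["score"],2),np.round(x),at_z(c,[(x[0]+x[2])/2,(x[1]+x[3])/2],.108))
    for m in manip.mark_of(n,"garlic"): print("mark",n,round(m["score"],2),at_z(c,m["uv"],.085))
    print("expected garlic px",proj(c,[.508,-.0875,.108]))
c=manip.camera("wrist");u=proj(c,[.508,-.0875,.108]);x,y=map(int,u);p=c["pixels"][max(0,y-60):y+60:5,max(0,x-75):x+75:4].astype(int)
print("\n".join("".join("g" if v[0]-v[2]>8 and v[0]>v[1] else "." if v.max()>190 else "-" for v in r) for r in p))
E
```

```text
time: 33.9
eef_pos: [0.5083, -0.2082, 0.2611]
wrist 0.66 [335.  20. 393.  86.] [ 0.5087 -0.0863  0.108 ]
mark wrist 0.61 [ 0.5093 -0.0884  0.085 ]
expected garlic px [np.float64(363.0430952985897), np.float64(54.279957575357855)]
scene 0.64 [288. 201. 302. 209.] [ 0.4825 -0.0277  0.108 ]
scene 0.62 [309. 206. 328. 223.] [ 0.5153 -0.0944  0.108 ]
scene 0.58 [271. 141. 290. 160.] [0.5773 0.2054 0.108 ]
mark scene 0.48 [ 0.5168 -0.0901  0.085 ]
mark scene 0.4 [ 0.4879 -0.0125  0.085 ]
expected garlic px [np.float64(315.0680530308363), np.float64(213.91490916815027)]
....................................gg
....-..............................-gg
...................................-gg
...................................-gg
...................................ggg
.-..................ggg............ggg
-...............ggggggg.............gg
-............--ggggggggggg..........gg
-............-gggggggggggg..........gg
-..........--ggggggggggggg..........gg
...........-ggggggggggggggg.........gg
..........---gggggggggggggg.........gg
...........---gggggggggggg..........gg
...........--gggggggggggggg.........gg
-..........--ggggggggggggg..........gg
-...........--gggggggggg............gg
-.............---ggggggg...........ggg
-..............--ggg...............ggg
.-................................gggg
.--...............................gggg
..-...............................gggg
...-.............................-gggg
....-............................-gggg
```

The bulb stands in the middle of the pan, the red mark is where I left it, and the gripper is clear.

```bash
python3 -c "
from plant import manip
print(manip.close_job())"
```

```text
the job is handed in; nothing more can be done
None
```

I zeroed the scale with the pan empty, then set the middle-sized garlic bulb at the centre of the pan and released it; the job was handed in at about 34 s with the arm clear, and no verdict was returned.

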